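# Unclip a spice tub and weigh it

### The job

Pull the red spice tub up out of the springy tabs of its counter holder and set it gently upright in the middle of the scale's pan. The plastic is thin, so hold it with a light grip (the squeeze on it must stay under 50 N at each finger), and do not drop it on the scale or press it down (no more than 20 N on the pan). Leave the yellow tub snapped in the holder and do not disturb the jar and the can.

Things in the scene. Friction and masses are not known exactly. Their poses are not given: they have to be found in the camera images.
- red_tub: Tub to weigh: square, closed, clear plastic, red contents and lid, 0.2 to 0.42 kg. Body and lid 50 x 50 mm (grip them in the top 40 mm), foot flange 60 x 60 x 6 mm, 114 mm high. Origin: centre of underside, z up, x and y square to its sides. Snapped in a holder seat: about 10 N upward beyond its weight frees it within 15 mm of lift. Squeeze limit 50 N at each finger; 25 to 40 N is ample.
- yellow_tub: The same tub with yellow contents and lid, in the holder's other seat, 130 mm away centre to centre. It stays there.
- holder: Grey holder fixed to the counter, base 120 (x) x 260 (y) x 8 mm, origin: centre of underside. Two seats at y = -65 and +65 mm, floor 8 mm up, walls 5 mm high. At each seat's x = +30 and -30 mm sides a blue springy tab reaches 3 mm over the tub's foot and swings up as it is pulled; tabs and posts reach 22 mm above the counter. Which tub is in which seat varies.
- scale: White counter scale fixed to the counter, housing 170 x 170 mm and 56 mm high, origin at the centre of its underside, z up, with its sprung steel pan on top. The holder and the scale may stand either way round, left or right.
- pan_top (a point): Centre of the upper face of the scale's pan: a flat square steel plate 160 x 160 x 6 mm, edges parallel to the scale's, upper face 82 mm above the counter when empty. Axes as the scale's.
- scale_pan (a joint): How far the pan is pressed down, m: 0 empty, 0.010 at its stop. Spring 0.8 N per mm; the tub alone sinks it 2 to 6 mm.
- jar: Amber jar with green lid, 68 mm diameter, 110 mm high, beyond the holder and scale as seen from the robot. Origin at the centre of its underside. A bystander.
- can: Can with a blue label, 74 mm diameter, 100 mm high, beyond the holder and scale. Origin at the centre of its underside. A bystander.

How it is judged (in metres and radians):
On the way:
1. the red tub is pulled clear of the holder, upright, at least 50 mm above its seat (z of red_tub in the frame of holder above 0.058 m and angle between red_tub's own z axis and vertical below 0.35 rad), for 0.1 s.
At the end, for the whole second after the job is handed in: The red tub stands upright (within 0.08 rad) and still on the scale's pan, its centre within 40 mm of the pan's centre, its foot on the pan (within 4 mm); the yellow tub is within 10 mm of its start in the holder, jar and can within 20 mm of theirs (horizontal distance between red_tub and pan_top below 0.04 m and z of red_tub in the frame of pan_top between -0.004 and 0.004 m and angle between red_tub's own z axis and vertical below 0.08 rad and linear speed of red_tub below 0.02 m/s and angular speed of red_tub below 0.2 rad/s and distance of yellow_tub from where it was at the start of the episode below 0.01 m and distance of each of jar, can from where it was at the start of the episode below 0.02 m); the robot touches nothing.
It fails at once if the red tub is squeezed with more than 50 N at each finger (100 N for both fingers together) (contact force between the fingers and red_tub above 100 N).
It fails at once if the scale is struck or pressed with more than 20 N (contact force between scale and anything else above 20 N).
It fails at once if the red tub is dropped onto the scale (let go 10 mm or more above the pan) (contact force between the fingers and red_tub below 0.3 N and horizontal distance between red_tub and pan_top below 0.1 m and z of red_tub in the frame of pan_top above 0.005 m and linear speed of red_tub above 0.25 m/s).
It fails at once if the yellow tub is pulled or knocked from its seat (moved over 10 mm) (distance of yellow_tub from where it was at the start of the episode above 0.01 m).
It fails at once if the jar or can is moved over 20 mm or tipped (distance of any of jar, can from where it was at the start of the episode above 0.02 m or angle between any of jar, can's own z axis and vertical above 0.3 rad).
It also fails if it takes over 38 s, if anything falls off the work surface, if the arm or the gripper's body presses on something with over 40 N, if the wrist force passes 120 N, or if a joint passes its speed limit or range.

### The arm

A 6-joint arm with a two-finger parallel gripper is mounted at the origin on the work surface. World frame = base frame: x ahead of the robot, y to its left, z up, the work surface at z = 0. Lengths are in m, angles in degrees, forces in N, time in s.
With the tool pointing down it reaches from about 0.3 to 0.75 m from the base axis. Payload 8.5 kg.
Tool frame: the origin (TCP) lies midway between the tips of the shut fingers; the grasp point (between the pads) lies 19 mm behind it (env.grasp_offset is the distance from the TCP to the grasp point, in m); z points along the fingers, y is the line along which they close (so a half turn about z gives the same grasp; the last joint's range is limited). The gripper opens to 85 mm and grips with 20 to 120 N. Pads are 22 mm wide; open, the fingers measure 114 mm over their backs; the gripper's body (76 mm by 85 mm) begins 54 mm behind the grasp point. The pads swing forward as they close: fully open they stand 13 mm farther back than shut.
Start: joints at [57.279, 21.807, 74.336, -0, 83.858, -12.336], TCP at [0.192, 0.516, 0.231] pointing down, gripper open.
Joint ranges: [-178.18, 178.18], [-50.72, 133.34], [12.68, 142.11], [-81.47, 261.47], [9.98, 163.14], [-165.26, 165.26]. Speed limits (degrees/s): [136.94, 136.94, 180, 180, 180, 180].

### API

Orientations are given as a 3x3 rotation matrix whose columns are the frame's x, y, z axes.
In Python, from rig import env gives the robot as it stands.
- The arm moves only by the tool servo_tool, never from a script. Its argument "deltas" is text: rows parted by semicolons, each of 7 numbers parted by spaces: the opening, from 0 (shut) to 1 (fully open), then the shift along the tool's x, y, z in mm, then the turn, a rotation vector about the tool's x, y, z in rad. A call has 1 to 8 rows; each row shifts and turns the commanded pose from where the row before left it, along the tool's axes as they then stand; what a row does not reach is not made up. A row lasts 1/12 s, in which the tool goes at most 41.7 mm and 7.16 degrees, less where a joint would pass 70% of its speed; a pose out of reach is approached as far as the arm can. A call is refused whole if a number of a shift passes 41.7 or a number of a turn 0.125, either way. A call with a gripper value outside its range is refused whole. The fingers move at their own pace and stop on an object; "newtons" is the grip in N (left out, the last holds). Time passes only in rows, so rows that do not move let the fingers close. It gives the time, the measured TCP pose, the force, the opening and the grip force at its end, in the units of the state.
- env.observe(): the state, without advancing time (a new reading comes with each control period).
- env.get_image(name): name is "scene" or "top"; returns a dict with "img" (384x512x3 uint8, red, green, blue), "depth" (384x512 float32, m along the optical axis (not along the pixel's ray), 0 where there is no reading), "camera_matrix" (3x3 intrinsics, pixels), "D" ([k1, k2, p1, p2, k3] as OpenCV has them; the pictures are not rectified), "world_to_cam" (4x4, takes a point from world to camera coordinates). Camera axes: x right, y down, z forward; pixel columns grow to the right and rows downward; lengths in m; the calibration is good to about 2 mm. A picture is of the moment at which its call begins.
- env.close_job(): hands the job in; it is judged then, once.
Trained networks look in a picture, given as the dict that the camera call returned (one of the last four; its "shot" number tells which), for a name from the list of things; names that differ only in an ending like _2 or _b are one class to them, and where a whole thing is asked for, a point or a joint stands for the part that bears it (a point fixed in the world has none). Each returns a list of dicts, best first, with "conf" (0 to 1); they miss things now and then, are a little off and sometimes report something else, mostly with a low value. They report only what shows in the picture. A call takes as long as a camera call.
- env.spot_in(name, picture): "bbox" ([centre column, centre row, width, height] in pixels, round what is visible of it).
- env.spot_point(name, picture): "uv" ([column, row] in pixels: a listed point, or the origin of a listed thing).
The state is a dict: "time_s": time; "q": joint angles; "qvel": joint speeds; "joint_efforts": joint torques, N m; "position": TCP position; "tool_rot": TCP orientation; "ft_force": force on the tool from outside, world axes, zero at the start; "wrist_torque": the same for the moment, N m; "grip_width": finger opening in m; "gripper_force": force on a finger pad.
Only numpy, scipy, OpenCV 4.12 (cv2) and the standard library are available. Lean on these libraries where they do the work, as an engineer would, in place of code of your own. Each camera call takes 0.05 s, during which the arm holds its last target. There are 200 camera calls.

## Working session

There is one attempt and no reset: what is moved stays moved. The work goes in short steps, Python scripts to look and compute and a tool call to move; the robot and the scene stay as the last step left them, time stands still between calls to the robot, and variables do not carry over. Pictures are saved under pics/ and viewed, at most 10 in all, crops included, and the job is handed in when it is done.

Besides the shell and the picture viewer there is one more tool, called after ">>>" in YAML: its name, and indented under it one key for each argument. servo_tool: Moves the arm, as the interface text tells. Its arguments: {"type":"object","properties":{"deltas":{"type":"string"},"newtons":{"type":"number"}},"required":["deltas"]}

```bash
mkdir -p pics
cat > h.py <<'E'
import numpy as np, cv2
def ray2w(p,u,v,d=None,z=None):
    K,D,T=np.array(p["camera_matrix"]),np.array(p["D"]),np.linalg.inv(p["world_to_cam"])
    x,y=cv2.undistortPoints(np.array([[[u,v]]],float),K,D)[0,0]
    r=np.array([x,y,1.])
    if d is None:
        w=T[:3,:3]@r; d=(z-T[2,3])/w[2]
    return T[:3,:3]@(r*d)+T[:3,3]
def cloud(p):
    K,D,T=np.array(p["camera_matrix"]),np.array(p["D"]),np.linalg.inv(p["world_to_cam"])
    h,w=p["depth"].shape
    uv=np.stack(np.meshgrid(np.arange(w),np.arange(h)),-1).reshape(-1,1,2).astype(float)
    xy=cv2.undistortPoints(uv,K,D)[:,0]
    P=np.c_[xy,np.ones(len(xy))]*p["depth"].reshape(-1,1)
    return (P@T[:3,:3].T+T[:3,3]).reshape(h,w,3)
E
python3 - <<'E'
from rig import env
from h import *
for n in("top","scene"):
    p=env.get_image(n); cv2.imwrite(f"pics/{n}0.png",p["img"][...,::-1]); np.savez(f"/tmp/{n}0.npz",**{k:v for k,v in p.items()})
    for o,z in(("red_tub",.008),("yellow_tub",.008),("holder",0),("scale",0),("pan_top",.082),("jar",0),("can",0)):
        r=env.spot_point(o,p)[:2]
        b=env.spot_in(o,p)[:1]
        print(n,o,[(np.round(q["uv"]),round(q["conf"],2),np.round(ray2w(p,*q["uv"],z=z),3)) for q in r],[np.round(q["bbox"]) for q in b])
s=env.observe();print({k:np.round(v,3) for k,v in s.items()})
E
```

```text
top red_tub [(array([304., 230.]), 0.86, array([ 0.544, -0.135,  0.008]))] [array([307., 227.,  33.,  31.])]
top yellow_tub [(array([356., 240.]), 0.63, array([ 0.519, -0.26 ,  0.008]))] [array([365., 239.,  38.,  32.])]
top holder [(array([326., 236.]), 0.91, array([ 0.529, -0.189, -0.   ]))] [array([327., 234., 115.,  74.])]
top scale [(array([163., 237.]), 0.95, array([0.528, 0.2  , 0.   ]))] [array([161., 234., 102.,  92.])]
top pan_top [(array([156., 231.]), 0.96, array([0.536, 0.199, 0.082]))] [array([157., 234.,  94.,  91.])]
top jar [] [array([188., 140.,  29.,  34.])]
top can [(array([319., 145.]), 0.67, array([ 0.755, -0.179,  0.   ]))] [array([319., 137.,  38.,  39.])]
scene red_tub [(array([240., 171.]), 0.75, array([ 0.555, -0.134,  0.008]))] [array([240., 156.,  34.,  49.])]
scene yellow_tub [(array([209., 141.]), 0.57, array([ 0.52 , -0.269,  0.008])), (array([240., 168.]), 0.2, array([ 0.547, -0.139,  0.008]))] [array([210., 127.,  28.,  48.])]
scene holder [(array([227., 155.]), 0.83, array([ 0.528, -0.201,  0.   ]))] [array([229., 164.,  90.,  67.])]
scene scale [(a
[... 384 characters left out ...]
., 219.]), 0.72, array([ 0.759, -0.171,  0.   ]))] [array([177., 208.,  34.,  43.])]
{'time_s': np.float64(1.5), 'q': array([ 5.7276e+01,  2.1807e+01,  7.4337e+01,  1.0000e-03,  8.3857e+01,
       -1.2335e+01]), 'qvel': array([ 0.062, -0.087,  0.041,  0.012, -0.12 ,  0.12 ]), 'joint_efforts': array([ 1.0000e-03, -4.4832e+01, -2.3146e+01, -0.0000e+00,  1.0000e-03,
       -0.0000e+00]), 'position': array([0.192, 0.516, 0.231]), 'tool_rot': array([[-0.937,  0.348, -0.   ],
       [ 0.348,  0.937,  0.   ],
       [ 0.   ,  0.   , -1.   ]]), 'ft_force': array([0.21 , 1.023, 0.322]), 'wrist_torque': array([-0.027,  0.012, -0.036]), 'gripper_force': np.float64(0.0), 'grip_width': np.float64(0.085)}
```

View pics/top0.png

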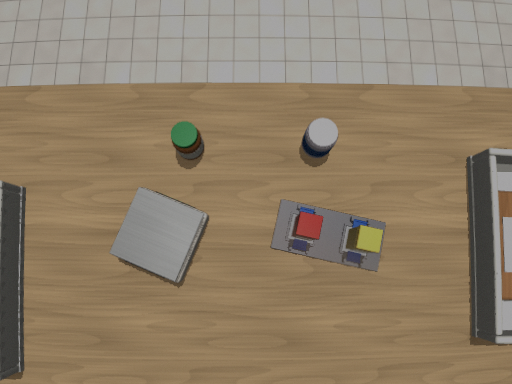

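View pics/scene0.png

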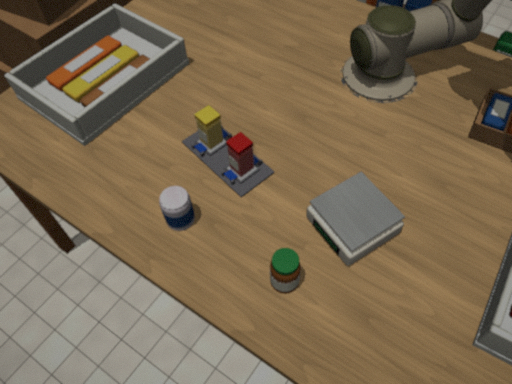

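The top view shows the red lid at (310,226), the yellow lid at (370,239), the pan at (160,234), the jar at (187,140) and the can at (320,138). The scene view agrees: red is the seat nearer the scale. Next I'll get exact centres and yaws from the depth.

Run:
```python
from h import *
for n in("top","scene"):
    p=dict(np.load(f"/tmp/{n}0.npz",allow_pickle=True)); C=cloud(p); hsv=cv2.cvtColor(p["img"],cv2.COLOR_RGB2HSV)
    H,S,V=[hsv[...,i].astype(int) for i in range(3)]
    X,Y,Z=C[...,0],C[...,1],C[...,2]
    reg=(X>.4)&(X<.68)
    sel={"red":reg&(Y<0)&(Y>-.33)&(Z>.11)&(Z<.14)&((H<8)|(H>172))&(S>120),
     "yel":reg&(Y<0)&(Y>-.36)&(Z>.11)&(Z<.14)&(H>20)&(H<36)&(S>120),
     "pan":reg&(Y>.05)&(Y<.36)&(Z>.076)&(Z<.09),
     "holder":reg&(Y<0)&(Y>-.38)&(Z>.003)&(Z<.014)&(S<60)}
    for k,m in sel.items():
        P=C[m]; 
        if len(P)<5: print(n,k,len(P)); continue
        (c,wh,a)=cv2.minAreaRect((P[:,:2]*1000).astype(np.float32))
        print(n,k,len(P),"rect c",np.round(c,1),"wh",np.round(wh,1),"ang",round(a,1),"mean",np.round(P.mean(0)*1000,1))
```

```text
top red 565 rect c [ 546.9 -130.9] wh [50.2 49.5] ang 77.3 mean [ 546.5 -130.8  122.1]
top yel 566 rect c [ 517.4 -257.5] wh [51.3 50. ] ang 77.4 mean [ 517.4 -256.7  121.7]
top pan 5256 rect c [532.7 198.4] wh [162.7 160.3] ang 68.0 mean [531.4 197.4  82.2]
top holder 3059 rect c [ 532.6 -195.2] wh [259.9 120.2] ang 77.0 mean [ 531.7 -182.5    8.5]
scene red 366 rect c [ 550.1 -134. ] wh [52.9 51. ] ang 77.4 mean [ 552.1 -131.4  120.6]
scene yel 332 rect c [ 520.8 -260.3] wh [52.3 51.6] ang 78.3 mean [ 523.6 -257.9  120.5]
scene pan 3947 rect c [534.1 196.3] wh [162. 163.] ang 68.6 mean [537.8 198.1  81.7]
scene holder 1429 rect c [ 535.1 -197.6] wh [262.1 120.6] ang 77.4 mean [ 558.7 -170.9    8.4]
```

Both cameras agree with each other and with the stated sizes: the tubs are 130 mm apart, the lids are at 122 mm and the pan at 82 mm.

| Item | Position (mm) | Angle |
|---|---|---|
| Red tub | about (548, -132) | |
| Pan centre | about (533, 197.5) | |
| Holder x axis | | -12.8° |

I'll close the fingers along the holder's x, which means turning the tool +1.44 rad about its z.

>>> servo_tool:
  deltas: "1 0 0 0 0 0 0.12;1 0 0 0 0 0 0.12;1 0 0 0 0 0 0.12;1 0 0 0 0 0 0.12;1 0 0 0 0 0 0.12;1 0 0 0 0 0 0.12;1 0 0 0 0 0 0.12;1 0 0 0 0 0 0.12"
  newtons: 32

```text
time_s: 2.17
position: [0.1916, 0.5155, 0.2313]
tool_rot: [[-0.246, 0.969, -0.0], [0.969, 0.246, 0.0], [0.0, 0.0, -1.0]]
ft_force: [-0.2, -0.4, 0.2]
grip_width: 0.0856
gripper_force: 0.0
```

>>> servo_tool:
  deltas: "1 0 0 0 0 0 0.12;1 0 0 0 0 0 0.12;1 0 0 0 0 0 0.12;1 0 0 0 0 0 0.12;1 -15 13 0 0 0 0;1 -30 27 0 0 0 0;1 -30 27 0 0 0 0;1 -30 27 0 0 0 0"

```text
time_s: 2.83
position: [0.26, 0.3909, 0.2313]
tool_rot: [[0.222, 0.975, 0.0], [0.975, -0.222, 0.0], [0.0, 0.0, -1.0]]
ft_force: [1.4, 0.2, 0.3]
grip_width: 0.0855
gripper_force: 0.0
```

>>> servo_tool:
  deltas: "1 -30 27 0 0 0 0;1 -30 27 0 0 0 0;1 -30 27 0 0 0 0;1 -30 27 0 0 0 0;1 -30 27 0 0 0 0;1 -30 27 0 0 0 0;1 -30 27 0 0 0 0;1 -30 27 0 0 0 0"

```text
time_s: 3.5
position: [0.4174, 0.1081, 0.2316]
tool_rot: [[0.223, 0.975, 0.001], [0.975, -0.223, 0.0], [0.0, 0.001, -1.0]]
ft_force: [0.7, 1.1, 0.9]
grip_width: 0.0856
gripper_force: 0.0
```

>>> servo_tool:
  deltas: "1 -30 27 0 0 0 0;1 -30 27 0 0 0 0;1 -30 27 0 0 0 0;1 -30 27 0 0 0 0;1 -15 13 0 0 0 0;1 0 0 0 0 0 0;1 0 0 0 0 0 0"

```text
time_s: 4.08
position: [0.5047, -0.0492, 0.2309]
tool_rot: [[0.225, 0.974, -0.001], [0.974, -0.225, 0.0], [0.0, -0.001, -1.0]]
ft_force: [0.1, 0.6, -0.6]
grip_width: 0.086
gripper_force: 0.0
```

>>> servo_tool:
  deltas: "1 -20 17 0 0 0 0;1 -30 26 0 0 0 0;1 -20 17.5 0 0 0 0;1 0 0 30 0 0 0;1 0 0 20 0 0 0;1 0 0 0 0 0 0;1 0 0 0 0 0 0"

```text
time_s: 4.67
position: [0.5476, -0.129, 0.1815]
tool_rot: [[0.222, 0.975, -0.001], [0.975, -0.222, 0.001], [0.0, -0.001, -1.0]]
ft_force: [1.4, -0.7, 0.6]
grip_width: 0.0854
gripper_force: 0.0
```

Run:
```python
from rig import env
from h import *
print(env.grasp_offset, env.observe()["position"])
for n in("top","scene"):
    p=env.get_image(n); np.savez(f"/tmp/{n}1.npz",**p)
    cv2.imwrite(f"pics/{n}1.png",cv2.resize(p["img"][...,::-1][100:300,120:420],None,fx=2.5,fy=2.5))
print(np.round(env.observe()["position"],4))
```

```text
0.0187 [ 0.54760716 -0.12904987  0.18146917]
[ 0.5484 -0.1296  0.1831]
```

View pics/scene1.png

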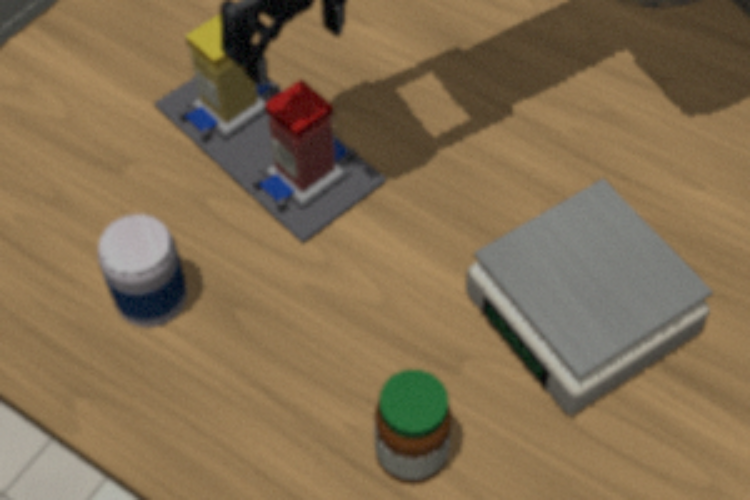

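In the enlarged crop the open fingers, at (245,45) and (335,15), are on either side of the red lid at (300,105) and above it. The other objects are undisturbed. I'll descend about 101 mm.

>>> servo_tool:
  deltas: "1 -2 0 20 0 0 0;1 0 0 25 0 0 0;1 0 0 25 0 0 0;1 0 0 20 0 0 0;1 0 0 11 0 0 0;1 0 0 0 0 0 0;1 0 0 0 0 0 0"
  newtons: 32

```text
time_s: 5.35
position: [0.5481, -0.1321, 0.0816]
tool_rot: [[0.223, 0.975, 0.002], [0.975, -0.223, -0.001], [-0.0, 0.002, -1.0]]
ft_force: [-0.2, -0.6, -0.4]
grip_width: 0.0858
gripper_force: 0.0
```

>>> servo_tool:
  deltas: "0.65 0 0 0 0 0 0;0.65 0 0 0 0 0 0;0.65 0 0 0 0 0 0;0.55 0 0 0 0 0 0;0.55 0 0 0 0 0 0"
  newtons: 25

```text
time_s: 5.77
position: [0.5479, -0.1323, 0.0813]
tool_rot: [[0.223, 0.975, 0.002], [0.975, -0.223, -0.001], [-0.0, 0.002, -1.0]]
ft_force: [-1.4, 0.5, 6.5]
grip_width: 0.0496
gripper_force: 27.7
```

>>> servo_tool:
  deltas: "0.4 0 0 0 0 0 0;0.4 0 0 0 0 0 0;0.4 0 0 0 0 0 0"
  newtons: 33

```text
time_s: 6.02
position: [0.5479, -0.1323, 0.0813]
tool_rot: [[0.223, 0.975, 0.002], [0.975, -0.223, -0.001], [-0.0, 0.002, -1.0]]
ft_force: [-0.1, 1.0, 6.7]
grip_width: 0.0498
gripper_force: 33.4
```

>>> servo_tool:
  deltas: "0.4 0 0 -3 0 0 0;0.4 0 0 -3 0 0 0;0.4 0 0 -3 0 0 0;0.4 0 0 -3 0 0 0;0.4 0 0 -3 0 0 0;0.4 0 0 -3 0 0 0;0.4 0 0 -3 0 0 0;0.4 0 0 0 0 0 0"

```text
time_s: 6.68
position: [0.5482, -0.1325, 0.1027]
tool_rot: [[0.223, 0.975, 0.002], [0.975, -0.223, -0.001], [-0.001, 0.002, -1.0]]
ft_force: [-0.2, 0.1, -4.2]
grip_width: 0.0497
gripper_force: 37.2
```

>>> servo_tool:
  deltas: "0.4 0 0 -8 0 0 0;0.4 0 0 -16 0 0 0;0.4 0 0 -20 0 0 0;0.4 0 0 -20 0 0 0;0.4 0 0 -20 0 0 0;0.4 0 0 -16 0 0 0;0.4 0 0 0 0 0 0;0.4 0 0 0 0 0 0"

```text
time_s: 7.35
position: [0.5476, -0.1322, 0.2019]
tool_rot: [[0.223, 0.975, 0.001], [0.975, -0.223, -0.001], [-0.0, 0.002, -1.0]]
ft_force: [-1.1, -0.7, -4.5]
grip_width: 0.0494
gripper_force: 37.4
```

Run:
```python
from rig import env
from h import *
p=env.get_image("scene"); np.savez("/tmp/scene2.npz",**p)
cv2.imwrite("pics/scene2.png",cv2.resize(p["img"][...,::-1][60:240,150:400],None,fx=3,fy=3))
C=cloud(p);hsv=cv2.cvtColor(p["img"],cv2.COLOR_RGB2HSV);H,S=hsv[...,0].astype(int),hsv[...,1]
X,Y,Z=C[...,0],C[...,1],C[...,2]
m=((H<8)|(H>172))&(S>120)&(X>.45)&(X<.65)&(Y<-.05)&(Y>-.25)
P=C[m]*1000;print(len(P),np.percentile(P,[1,10,50,90,99],axis=0).round())
m=(H>20)&(H<36)&(S>120)&(X>.4)&(X<.65)&(Y<-.2)&(Y>-.35)&(Z>.11);P=C[m]*1000;print(len(P),P.mean(0).round(1))
for o in("red_tub","yellow_tub"): print([(np.round(q["uv"]),q["conf"]) for q in env.spot_point(o,p)[:2]])
s=env.observe();print(s["position"],s["gripper_force"],s["ft_force"])
```

```text
636 [[ 522. -145.  148.]
 [ 534. -134.  166.]
 [ 555. -115.  235.]
 [ 575. -108.  245.]
 [ 585. -102.  357.]]
290 [ 525.8 -259.5  120.5]
[(array([238., 142.]), 0.74)]
[]
[ 0.54697329 -0.13196113  0.20008061] 37.40121468901634 [ 0.06481511  0.12348306 -4.56244705]
```

View pics/scene2.png

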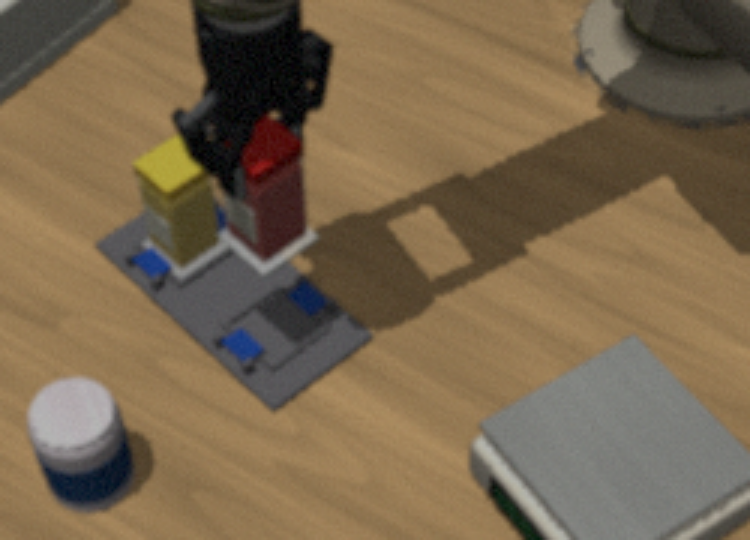

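The red tub hangs upright at (265,190) in the crop, with its foot well above the empty seat at (290,320). Yellow is still seated at (180,205) and the tabs are free. The tub's underside is about 73 mm below the TCP, so it clears the pan by about 46 mm. I'll carry it across.

>>> servo_tool:
  deltas: "0.4 10 -3 0 0 0 0;0.4 20 -5.5 0 0 0 0;0.4 28 -7.7 0 0 0 0;0.4 28 -7.7 0 0 0 0;0.4 28 -7.7 0 0 0 0;0.4 28 -7.7 0 0 0 0;0.4 28 -7.7 0 0 0 0;0.4 28 -7.7 0 0 0 0"

```text
time_s: 8.17
position: [0.5376, 0.0751, 0.2007]
tool_rot: [[0.223, 0.975, -0.001], [0.975, -0.223, 0.0], [0.0, -0.001, -1.0]]
ft_force: [1.2, -0.4, -4.1]
grip_width: 0.0499
gripper_force: 37.2
```

>>> servo_tool:
  deltas: "0.4 28 -7.7 0 0 0 0;0.4 28 -7.7 0 0 0 0;0.4 28 -7.7 0 0 0 0;0.4 20 -5.5 0 0 0 0;0.4 16 -4 0 0 0 0;0.4 0 0 0 0 0 0;0.4 0 0 0 0 0 0"

```text
time_s: 8.75
position: [0.5327, 0.1982, 0.2006]
tool_rot: [[0.221, 0.975, -0.001], [0.975, -0.221, -0.0], [-0.001, -0.001, -1.0]]
ft_force: [-0.6, -0.6, -5.3]
grip_width: 0.05
gripper_force: 37.2
```

Run:
```python
from rig import env
from h import *
print(np.round(env.observe()["position"],4))
for n in("scene","top"):
    p=env.get_image(n); np.savez(f"/tmp/{n}3.npz",**p)
    if n=="scene": cv2.imwrite("pics/scene3.png",cv2.resize(p["img"][...,::-1][100:280,240:490],None,fx=3,fy=3))
    C=cloud(p);hsv=cv2.cvtColor(p["img"],cv2.COLOR_RGB2HSV);H,S=hsv[...,0].astype(int),hsv[...,1]
    X,Y,Z=C[...,0],C[...,1],C[...,2]
    m=((H<8)|(H>172))&(S>120)&(abs(X-.533)<.06)&(abs(Y-.197)<.06)&(Z>.1)
    P=C[m]*1000;print(n,len(P),np.percentile(P,[2,50,98],axis=0).round() if len(P) else "")
    m=(S<50)&(abs(X-.533)<.06)&(abs(Y-.197)<.06)&(Z>.1)&(Z<.15)   # white flange
    P=C[m]*1000;print("flange",len(P),np.percentile(P,[2,50,98],axis=0).round() if len(P) else "")
s=env.observe();print(s["position"],s["gripper_force"],s["ft_force"])
```

```text
[0.5327 0.1982 0.2006]
scene 499 [[513. 184. 151.]
 [547. 214. 238.]
 [568. 224. 341.]]
flange 231 [[514. 164. 128.]
 [556. 211. 133.]
 [567. 229. 146.]]
top 334 [[507. 169. 161.]
 [530. 176. 239.]
 [551. 184. 244.]]
flange 176 [[498. 164. 130.]
 [524. 173. 134.]
 [559. 205. 145.]]
[0.53310407 0.19695717 0.2008895 ] 37.21034601330757 [-1.34924233 -0.11862785 -3.67560965]
```

View pics/scene3.png

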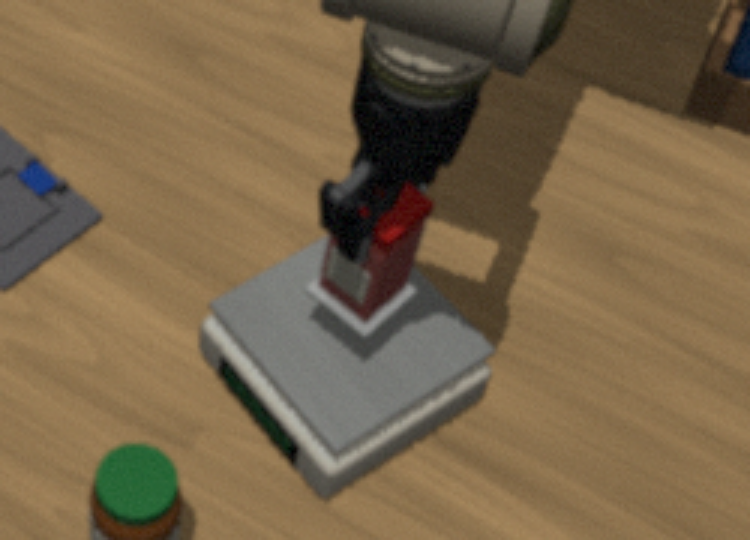

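The red tub is upright over the middle of the pan, with its foot at (365,300) in the crop. The flange top reads 133 to 134 mm, so the underside is near 128 mm and should touch at TCP z about 0.155. I'll lower most of the way, then creep down while watching the force.

>>> servo_tool:
  deltas: "0.4 0 0 8 0 0 0;0.4 0 0 12 0 0 0;0.4 0 0 10 0 0 0;0.4 0 0 6 0 0 0;0.4 0 0 3 0 0 0;0.4 0 0 0 0 0 0;0.4 0 0 0 0 0 0"

```text
time_s: 9.43
position: [0.5336, 0.1972, 0.1625]
tool_rot: [[0.223, 0.975, 0.0], [0.975, -0.223, 0.0], [0.0, 0.0, -1.0]]
ft_force: [-0.1, 0.9, -4.0]
grip_width: 0.0499
gripper_force: 37.2
```

>>> servo_tool:
  deltas: "0.4 0 0 1.5 0 0 0;0.4 0 0 1.5 0 0 0;0.4 0 0 1.5 0 0 0;0.4 0 0 1.5 0 0 0;0.4 0 0 1 0 0 0;0.4 0 0 0 0 0 0;0.4 0 0 0 0 0 0;0.4 0 0 0 0 0 0"

```text
time_s: 10.1
position: [0.5334, 0.1973, 0.1554]
tool_rot: [[0.223, 0.975, 0.0], [0.975, -0.223, -0.0], [0.0, 0.0, -1.0]]
ft_force: [-0.1, -0.6, -3.6]
grip_width: 0.0497
gripper_force: 37.4
```

>>> servo_tool:
  deltas: "0.4 0 0 1 0 0 0;0.4 0 0 1 0 0 0;0.4 0 0 1 0 0 0;0.4 0 0 0 0 0 0;0.4 0 0 0 0 0 0;0.4 0 0 0 0 0 0"

```text
time_s: 10.6
position: [0.5335, 0.1973, 0.1525]
tool_rot: [[0.223, 0.975, 0.0], [0.975, -0.223, 0.0], [0.0, 0.0, -1.0]]
ft_force: [-0.0, -0.6, -1.5]
grip_width: 0.0495
gripper_force: 37.5
```

The pan now carries about 2.5 N, so the foot is in contact. Another 2 mm should move the rest of the weight onto it.

>>> servo_tool:
  deltas: "0.4 0 0 1 0 0 0;0.4 0 0 1 0 0 0;0.4 0 0 0 0 0 0;0.4 0 0 0 0 0 0;0.4 0 0 0 0 0 0"
  newtons: 25

```text
time_s: 11.02
position: [0.5335, 0.1973, 0.1505]
tool_rot: [[0.223, 0.975, 0.0], [0.975, -0.223, 0.0], [0.0, 0.0, -1.0]]
ft_force: [-0.4, -0.3, -0.9]
grip_width: 0.0495
gripper_force: 37.7
```

>>> servo_tool:
  deltas: "0.62 0 0 0 0 0 0;0.65 0 0 0 0 0 0;0.7 0 0 0 0 0 0;0.8 0 0 0 0 0 0;0.9 0 0 0 0 0 0;1 0 0 0 0 0 0;1 0 0 0 0 0 0;1 0 0 0 0 0 0"

```text
time_s: 11.68
position: [0.5334, 0.1973, 0.1503]
tool_rot: [[0.223, 0.975, 0.0], [0.975, -0.223, 0.0], [0.0, 0.0, -1.0]]
ft_force: [0.2, -0.4, -1.2]
grip_width: 0.0855
gripper_force: 0.0
```

Run:
```python
from rig import env
from h import *
p=env.get_image("scene"); cv2.imwrite("pics/scene4.png",cv2.resize(p["img"][...,::-1][100:280,240:490],None,fx=3,fy=3))
s=env.observe();print(s["position"],s["grip_width"],s["ft_force"])
```

```text
[0.53337479 0.19725547 0.15032418] 0.08513665759526785 [ 0.40173573 -0.34373016 -0.04760121]
```

View pics/scene4.png

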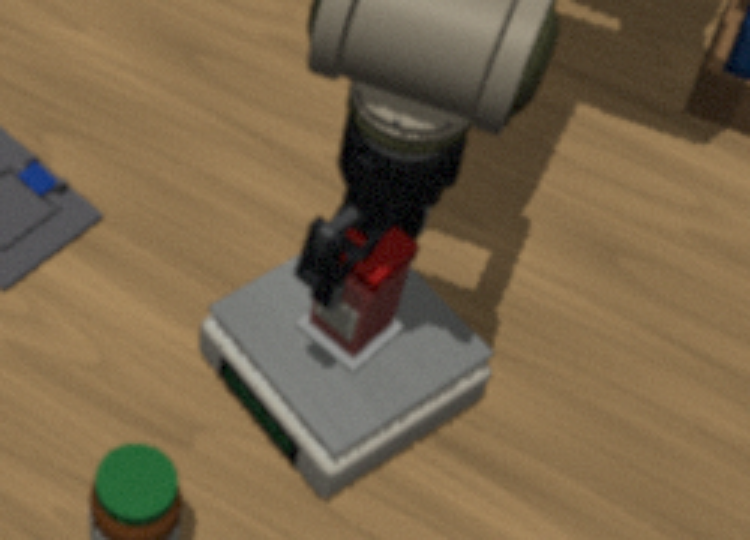

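The tub stands upright mid-pan, with its foot at (350,335) and the fingers open and clear of it. I'll rise straight up slowly, then faster.

>>> servo_tool:
  deltas: "1 0 0 -5 0 0 0;1 0 0 -10 0 0 0;1 0 0 -20 0 0 0;1 0 0 -25 0 0 0;1 0 0 -25 0 0 0;1 0 0 -20 0 0 0;1 0 0 -10 0 0 0;1 0 0 0 0 0 0"

```text
time_s: 12.4
position: [0.5341, 0.1974, 0.2688]
tool_rot: [[0.223, 0.975, 0.006], [0.975, -0.223, 0.001], [0.002, 0.006, -1.0]]
ft_force: [0.7, -0.7, 0.4]
grip_width: 0.085
gripper_force: 0.0
```

>>> servo_tool:
  deltas: "1 -15 -15 -5 0 0 0;1 -20 -25 0 0 0 0;1 -20 -25 0 0 0 0;1 -20 -25 0 0 0 0;1 -20 -25 0 0 0 0;1 -10 -15 0 0 0 0;1 0 0 0 0 0 0;1 0 0 0 0 0 0"

```text
time_s: 13.07
position: [0.3828, 0.1237, 0.2705]
tool_rot: [[0.224, 0.975, 0.001], [0.975, -0.224, 0.0], [0.0, 0.001, -1.0]]
ft_force: [-0.5, 0.3, 1.2]
grip_width: 0.0857
gripper_force: 0.0
```

Run:
```python
from rig import env
from h import *
for n in("top","scene"):
    p=env.get_image(n); C=cloud(p);hsv=cv2.cvtColor(p["img"],cv2.COLOR_RGB2HSV);H,S=hsv[...,0].astype(int),hsv[...,1]
    cv2.imwrite(f"pics/{n}5.png",p["img"][...,::-1])
    X,Y,Z=C[...,0],C[...,1],C[...,2]
    m=((H<8)|(H>172))&(S>120)&(abs(X-.533)<.07)&(abs(Y-.197)<.07)&(Z>.18)&(Z<.21)
    P=C[m]*1000;print(n,"red lid",len(P),P.mean(0).round(1))
    m=(H>20)&(H<36)&(S>120)&(abs(X-.52)<.06)&(abs(Y+.257)<.06)&(Z>.11);P=C[m]*1000;print("yellow",len(P),P.mean(0).round(1))
    m=(S<60)&(abs(X-.533)<.12)&(abs(Y-.197)<.12)&(Z>.07)&(Z<.083);P=C[m]*1000;print("pan",len(P),np.median(P,0).round(1))
    for o in("jar","can"): print(o,[np.round(q["bbox"]) for q in env.spot_in(o,p)[:1]])
print(env.observe()["position"],env.observe()["ft_force"])
```

```text
top red lid 666 [532.1 195.7 191.2]
yellow 560 [ 517.5 -256.7  121.8]
pan 4071 [527.4 189.3  77.4]
jar [array([189., 138.,  30.,  35.])]
can [array([318., 138.,  39.,  37.])]
scene red lid 504 [537.6 196.5 190. ]
yellow 329 [ 523.6 -258.1  120.6]
pan 2790 [559.5 219.4  77. ]
jar [array([286., 273.,  34.,  44.])]
can [array([176., 208.,  35.,  48.])]
[0.38372578 0.1240788  0.27003455] [ 0.21352768 -0.16343273 -0.16143262]
```

View pics/scene5.png

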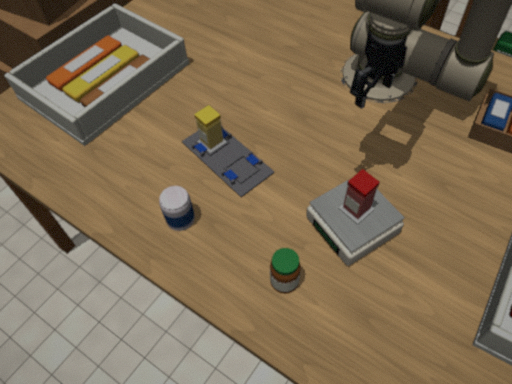

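The red tub stands upright on the pan at (360,195), and its lid height of 191 mm matches the pan at 77 mm. Yellow at (209,130), the can at (176,207) and the jar at (286,270) are unmoved, and the arm is clear.

```bash
python3 -c "
from rig import env
print(env.close_job())"
```

```text
the job is handed in; nothing more can be done
None
```

The red tub stands upright in the middle of the scale's pan (within about 5 mm of centre by the cameras), the yellow tub, jar and can are where they started, and the job is handed in; no verdict came back.

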